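# Put the right lid back on each kitchen canister

### The arm

A 7-joint arm with a two-finger parallel gripper is mounted at the origin on a cart in front of the work surface, level with it; the furniture and walls round the work are solid. World frame = base frame: x ahead of the robot, y to its left, z up, the work surface at z = 0. Lengths are in m, angles in rad, forces in N, time in s.
With the tool pointing down it reaches from about 0.425 to 0.875 m from the base axis. Payload 4.7 kg.
Tool frame: the origin (TCP) lies on the centre line of the jaws, within the pads' length; the fingertips stand manip.tip_reach ahead of it and the grasp point (between the pads) is the TCP (manip.tip_reach is the distance from the TCP to the fingertips, in m); z points along the fingers, y is the line along which they close (so a half turn about z gives the same grasp; the last joint's range is limited). The gripper opens to 87 mm and grips with 3 to 60 N. Pads are 19 mm wide; open, the fingers measure 117 mm over their backs; the gripper's body (75 mm by 190 mm) begins 51 mm behind the grasp point.
Start: joints at [1.285, 0.321, -0.07, 1.45, 0.023, 1.371, -0.057], TCP at [0.192, -0.621, 0.242] pointing down, gripper open.
Joint ranges: [-2.86, 2.86], [-0.3, 2.09], [-1.38, 1.24], [0.06, 2.45], [-1.56, 4.7], [0.09, 2.05], [-2.69, 2.69]. Speed limits (rad/s): [2.57, 2.57, 3.14, 3.14, 3.14, 3.14, 3.14].

### API

Orientations are given as a unit quaternion [w, x, y, z].
In Python, from workcell import sensors, optics, manip, nets gives the robot as it stands. The module is installed in compiled form; this text tells all that it offers.
- The arm moves only by the tool arm_command, never from a script. Its argument "moves" is one flat list of numbers, 7 for each row, row after row: the shift along the tool's x, y, z scaled (see below), then the turn, a rotation vector about the tool's x, y, z scaled (see below), then the gripper command: -1 is shut, 1 is fully open, values between are in proportion. A call has 1 to 8 rows; each row shifts and turns the commanded pose from where the row before left it, along the tool's axes as they then stand; what a row does not reach is not made up. The controller multiplies each number of a shift by 0.04 m and each number of a turn by 0.1 rad. A row lasts 1/12 s, in which the tool goes at most 41.7 mm and 7.16 degrees, less where a joint would pass 70% of its speed; a pose out of reach is approached as far as the arm can. A call with a number of a shift or a turn outside -1 to 1 is refused whole. A call with a gripper value outside its range is refused whole. The fingers move at their own pace and stop on an object; "force" is the grip in N (left out, the last holds). Time passes only in rows, so rows that do not move let the fingers close. It gives the time, the measured TCP pose, the force, the opening and the grip force at its end, in the units of the state.
- sensors.get_obs(): the state, without advancing time (a new reading comes with each control period).
- optics.grab_frame(name): name is "scene" or "top" or "wrist"; returns a dict with "pixels" (480x640x3 uint8, blue, green, red), "range_z" (480x640 float32, m along the optical axis (not along the pixel's ray), 0 where there is no reading), "camera_matrix" (3x3 intrinsics, pixels), "k1" (the pictures are not rectified: a ray, as slopes to the right and down, at radius r is drawn at 1 + k1 r^2 times it, then the intrinsics apply), "world_from_camera" (4x4, takes a point from camera to world coordinates); the wrist camera has in their place "tool_from_camera" (4x4, takes a point from camera to tool coordinates, whose origin is the TCP and whose axes are the flange's). Camera axes: x right, y down, z forward; pixel columns grow to the right and rows downward; lengths in m; the calibration is good to about 2 mm. A picture is of the moment at which its call begins: read the wrist's pose just before it.
- manip.hand_in(): hands the job in; it is judged then, once.
Trained networks look in the newest picture that a camera, given by its name, has taken for a name from the list of things; names that differ only in an ending like _2 or _b are one class to them, and where a whole thing is asked for, a point or a joint stands for the part that bears it (a point fixed in the world has none). Each returns a list of dicts, best first, with "conf" (0 to 1); they miss things now and then, are a little off and sometimes report something else, mostly with a low value. They report only what shows in the picture. A call takes as long as a camera call. They do not tell look-alikes from the thing itself.
- nets.boxes_of(name, camera): "bbox" ([centre column, centre row, width, height] in pixels, round what is visible of it).
The state is a dict: "time_s": time; "joint_positions": joint angles; "qvel": joint speeds; "effort": joint torques, N m; "tool_pos": TCP position; "tool_rot": TCP orientation; "force": force on the tool from outside, world axes, zero at the start; "moment": the same for the moment, N m; "opening": opening from 0.0 (shut) to 1.0 (fully open); "grasp_force": force on a finger pad.
Only numpy, scipy, OpenCV 4.12 (cv2) and the standard library are available. Lean on these libraries where they do the work, as an engineer would, in place of code of your own. Each camera call takes 0.05 s, during which the arm holds its last target. There are 200 camera calls.

### The job

Pick out the four wooden lids on the table and close the four white canisters with them: each lid goes on the canister of its own shape and size, knob up, fully down and flat on the rim, the square lids in line with the sides of their canisters. Leave the canisters standing where they are, and do not disturb the salt shaker and the spice jar.

Things in the scene. Friction and masses are not known exactly. Their poses are not given: they have to be found in the camera images.
- lid_round_large: large round dark wood lid, knob up, 0.1 kg: plate 108 mm across, 8 mm thick; bevelled plug below it 74 mm across, 8 mm deep; on top a central round brass knob, 24 mm diameter. Origin: centre of the plug's underside, z up. Plate top at z = 16 mm, knob z = 16 to 42 mm. Closed, the plate rests on the rim, origin 57 mm above the canister's
- canister_round_large: white ceramic open canister, the large round one, loose on the table: 100 mm across outside, 65 mm high, walls 5 mm, so the mouth is 90 mm across (8 mm play all round for its lid's plug). Origin: centre of its underside; z up. 0.6 kg
- lid_round_small: small round dark wood lid, knob up, 0.1 kg: plate 84 mm across, 8 mm thick; bevelled plug below it 50 mm across, 8 mm deep; on top a central round brass knob, 24 mm diameter. Origin: centre of the plug's underside, z up. Plate top at z = 16 mm, knob z = 16 to 42 mm. Closed, the plate rests on the rim, origin 57 mm above the canister's
- canister_round_small: white ceramic open canister, the small round one, loose on the table: 76 mm across outside, 65 mm high, walls 5 mm, so the mouth is 66 mm across (8 mm play all round for its lid's plug). Origin: centre of its underside; z up. 0.6 kg
- lid_square_large: large square dark wood lid, knob up, 0.1 kg: plate 104 mm square, 8 mm thick; bevelled plug below it 70 mm square, 8 mm deep; on top a central brass bar knob, 36 mm along the lid's x, 18 mm along y. Origin: centre of the plug's underside, z up, x and y square to its sides. Plate top at z = 16 mm, knob z = 16 to 42 mm. Closed, the plate rests on the rim, origin 57 mm above the canister's
- canister_square_large: white ceramic open canister, the large square one, loose on the table: 96 mm square outside, 65 mm high, walls 5 mm, so the mouth is 86 mm square (8 mm play all round for its lid's plug). Origin: centre of its underside; z up, x and y square to its sides. 0.6 kg
- lid_square_small: small square dark wood lid, knob up, 0.1 kg: plate 80 mm square, 8 mm thick; bevelled plug below it 46 mm square, 8 mm deep; on top a central brass bar knob, 36 mm along the lid's x, 18 mm along y. Origin: centre of the plug's underside, z up, x and y square to its sides. Plate top at z = 16 mm, knob z = 16 to 42 mm. Closed, the plate rests on the rim, origin 57 mm above the canister's
- canister_square_small: white ceramic open canister, the small square one, loose on the table: 72 mm square outside, 65 mm high, walls 5 mm, so the mouth is 62 mm square (8 mm play all round for its lid's plug). Origin: centre of its underside; z up, x and y square to its sides. 0.6 kg
- salt_shaker: bystander: glass shaker with a grey cap, 44 mm across, 90 mm tall. Origin: centre of its underside, z up
- herb_jar: bystander: white capped spice jar, 47 mm across, 98 mm tall. Origin: centre of its underside, z up
There are look-alikes about, which are no part of the job. What is shaped like the canister_square_small but red is not meant. What is shaped like the canister_square_large but red is not meant.

How it is judged:
By the outcome, as a careful person would: the job done as asked, in the order asked, and still so for the second after the job is handed in, with the robot touching nothing.
It also fails if it takes over 120 s, if anything falls off the work surface, if the arm or the gripper's body presses on something with over 40 N, if the wrist force passes 120 N, or if a joint passes its speed limit or range.

## Working session

There is one attempt and no reset: what is moved stays moved. The work goes in short steps, Python scripts to look and compute and a tool call to move; the robot and the scene stay as the last step left them, time stands still between calls to the robot, and variables do not carry over. Pictures are saved under pics/ and viewed, at most 14 in all, crops included, and the job is handed in when it is done.

Besides the shell and the picture viewer there is one more tool, called after "Emit:" in YAML: its name, and indented under it one key for each argument. arm_command: Moves the arm, as the interface text tells. Shifts and turns lie within -1 to 1; 1 stands for 0.04 m of shift or 0.1 rad of turn. Its arguments: {"type":"object","properties":{"moves":{"type":"array"},"force":{"type":"number"}},"required":["moves"]}

```bash
mkdir -p pics
cat > h.py <<'E'
import numpy as np,cv2
from workcell import sensors,optics,manip,nets
from scipy.spatial.transform import Rotation as R
def cloud(f,T=None):
    K=f["camera_matrix"];k1=f["k1"];z=f["range_z"]
    v,u=np.mgrid[0:480,0:640]
    d=np.array([k1,0,0,0,0],float)
    p=cv2.undistortPoints(np.stack([u.ravel(),v.ravel()],1).astype(np.float64)[:,None],np.array(K,float),d)[:,0].reshape(480,640,2)
    P=np.concatenate([p*z[...,None],z[...,None]],2)
    T=np.array(f["world_from_camera"]) if T is None else T
    return P@T[:3,:3].T+T[:3,3]
def pose():
    o=sensors.get_obs();q=o["tool_rot"];T=np.eye(4)
    T[:3,:3]=R.from_quat([q[1],q[2],q[3],q[0]]).as_matrix();T[:3,3]=o["tool_pos"];return T
E
python3 - <<'E'
from h import *
o=sensors.get_obs();print({k:np.round(v,3) for k,v in o.items()},manip.tip_reach)
print(pose().round(3))
for c in("scene","top"):
    f=optics.grab_frame(c);cv2.imwrite(f"pics/{c}0.png",f["pixels"])
    np.savez(c+"0.npz",pix=f["pixels"],P=cloud(f))
    P=cloud(f)
    print(c,np.round(f["world_from_camera"],3).tolist(),f["k1"])
    for n in["lid_round_large","lid_round_small","lid_square_large","lid_square_small","canister_round_large","canister_round_small","canister_square_large","canister_square_small","salt_shaker","herb_jar"]:
        for d in nets.boxes_of(n,c):
            b=d["bbox"];q=P[int(min(479,b[1])),int(min(639,b[0]))]
            print(n,np.round(b).astype(int).tolist(),round(d["conf"],2),q.round(3))
E
```

```text
{'time_s': np.float64(0.0), 'joint_positions': array([ 1.285,  0.322, -0.07 ,  1.452,  0.023,  1.371, -0.057]), 'qvel': array([ 0.   ,  0.001, -0.   , -0.001, -0.   , -0.001, -0.001]), 'effort': array([ 1.0000e-03, -4.9129e+01, -4.0300e-01, -3.1253e+01, -6.4000e-02,
        4.4000e-02,  0.0000e+00]), 'tool_pos': array([ 0.192, -0.621,  0.24 ]), 'tool_rot': array([-0.001,  0.989,  0.149, -0.   ]), 'force': array([-0.608, -0.421, -0.136]), 'moment': array([-0.038,  0.01 ,  0.012]), 'grasp_force': np.float64(0.0), 'opening': np.float64(0.999)} 0.019
[[ 0.955  0.295 -0.001  0.192]
 [ 0.295 -0.955  0.002 -0.621]
 [-0.    -0.002 -1.     0.24 ]
 [ 0.     0.     0.     1.   ]]
scene [[-0.675, -0.43, 0.6, -0.224], [-0.738, 0.39, -0.551, 0.633], [0.003, -0.814, -0.581, 0.731], [0.0, 0.0, 0.0, 1.0]] -0.0021708452522172113
lid_round_small [241, 319, 41, 27] 0.87 [0.408 0.279 0.02 ]
lid_round_small [155, 325, 29, 44] 0.33 [0.481 0.431 0.052]
lid_square_large [286, 274, 58, 44] 0.97 [0.464 0.107 0.017]
lid_square_small [337, 244, 41, 25] 0.68 [ 0.466 -0.062  0.019]
canister_round_large [200, 270, 
[... 819 characters left out ...]
e_small [351, 255, 38, 43] 0.94 [ 0.477 -0.074  0.044]
canister_round_large [204, 204, 50, 46] 0.79 [0.606 0.264 0.01 ]
canister_round_large [433, 200, 47, 42] 0.4 [ 0.608 -0.276  0.006]
canister_round_small [435, 272, 42, 34] 0.64 [ 0.435 -0.273  0.01 ]
canister_square_large [349, 174, 49, 53] 0.7 [ 0.674 -0.08   0.008]
canister_square_large [358, 320, 61, 61] 0.57 [ 0.327 -0.092  0.006]
canister_square_small [492, 177, 54, 48] 0.88 [ 0.658 -0.421  0.009]
canister_square_small [432, 199, 40, 41] 0.68 [ 0.608 -0.276  0.006]
salt_shaker [500, 258, 40, 26] 0.72 [ 0.463 -0.392  0.1  ]
salt_shaker [131, 252, 27, 20] 0.56 [0.492 0.407 0.085]
herb_jar [498, 257, 37, 25] 0.92 [ 0.463 -0.39   0.1  ]
```

Run:
```python
import cv2
a=cv2.imread('pics/top0.png')[130:370,100:560]
cv2.imwrite('pics/top0c.png',cv2.resize(a,(800,417),interpolation=cv2.INTER_CUBIC))
```

```text
(no output)
```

View pics/top0c.png

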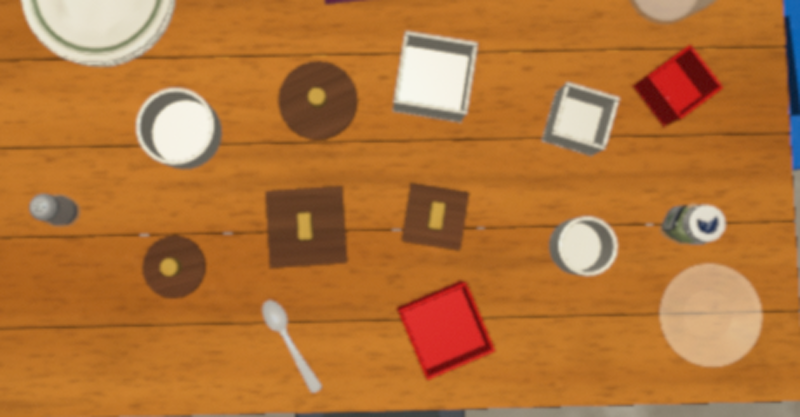

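View pics/scene0.png

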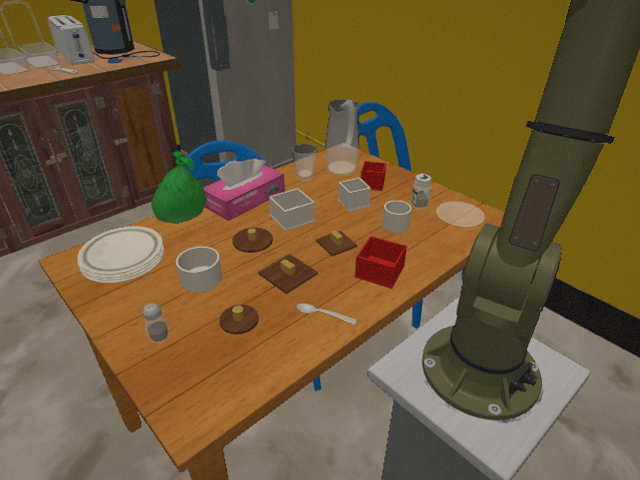

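The white canisters are the ones meant: square large at top px (350,173) and square small at (433,198). The red look-alikes are at (356,320) and (489,179). The white round canisters are at (203,203) and (435,271). The lids are at (282,188), (200,283), (276,260) and (351,254). I'll measure them and confirm in one enlarged crop.

```bash
cat > m.py <<'E'
from h import *
from scipy.optimize import least_squares
def comp(P,seed,rad,zlo,zhi):
    m=(P[...,2]>zlo)&(P[...,2]<zhi)&(np.hypot(P[...,0]-seed[0],P[...,1]-seed[1])<rad)
    return P[m]
def circ(p):
    r=least_squares(lambda a:np.hypot(p[:,0]-a[0],p[:,1]-a[1])-a[2],[*p[:,:2].mean(0),.04],loss='soft_l1',f_scale=.002).x
    return r
def rect(p):
    (c,s,a)=cv2.minAreaRect((p[:,:2]*1000).astype(np.float32));return np.r_[np.array(c)/1000,np.array(s)/1000,a]
E
python3 - <<'E'
from m import *
d=np.load("top0.npz");P=d["P"]
for n,s,r,k in[("rl",(.606,.264),.08,0),("rs",(.435,-.273),.06,0),("sl",(.66,-.08),.085,1),("ss",(.608,-.276),.07,1)]:
    p=comp(P,s,r,.058,.075);f=rect(p)
    print("can",n,len(p),p[:,2].mean().round(4),"rect",f.round(4),"circ",circ(p).round(4))
for n,s,r in[("rl",(.634,.078),.07),("rs",(.419,.27),.06),("sl",(.469,.089),.08),("ss",(.477,-.074),.065)]:
    p=comp(P,s,r,.008,.025);k=comp(P,s,.04,.035,.055)
    print("lid",n,len(p),np.median(p[:,2]).round(4),"rect",rect(p).round(4),"knob",len(k),k.mean(0).round(4),rect(k).round(4))
for s in[(.25,-.2),(.55,0.)]:
    print("table",P[np.hypot(P[...,0]-s[0],P[...,1]-s[1])<.02].mean(0))
a=d["pix"][150:300,320:520];cv2.imwrite('pics/c1.png',cv2.resize(a,(800,600),interpolation=cv2.INTER_CUBIC))
E
```

```text
can rl 358 0.0649 rect [0.6003 0.2575 0.0978 0.0985 0.7971] circ [0.6003 0.2576 0.0472]
can rs 267 0.0652 rect [ 4.35400e-01 -2.66600e-01  7.33000e-02  7.36000e-02  8.86971e+01] circ [ 0.4357 -0.267   0.0352]
can sl 408 0.0652 rect [ 6.64500e-01 -7.93000e-02  9.63000e-02  9.74000e-02  7.93478e+01] circ [ 0.6637 -0.0787  0.051 ]
can ss 328 0.0645 rect [ 0.6037 -0.2716  0.0726  0.0725 71.8043] circ [ 0.6035 -0.271   0.0376]
lid rl 1526 0.017 rect [ 0.6406  0.0768  0.106   0.1063 40.7031] knob 82 [0.64   0.0772 0.0426] [6.40200e-01 7.75000e-02 2.12000e-02 2.10000e-02 4.15584e+01]
lid rs 939 0.0166 rect [4.24500e-01 2.72500e-01 8.31000e-02 9.04000e-02 8.90075e+01] knob 88 [0.42   0.2714 0.0427] [4.20000e-01 2.71700e-01 2.07000e-02 2.04000e-02 8.89705e+01]
lid sl 1868 0.017 rect [0.4696 0.0959 0.1039 0.104  2.6765] knob 123 [0.4694 0.0952 0.043 ] [0.4696 0.0954 0.0355 0.0179 4.8534]
lid ss 1038 0.0172 rect [ 4.81000e-01 -7.03000e-02  9.51000e-02  8.02000e-02  7.99738e+01] knob 123 [ 0.4796 -0.0775  0.0424] [ 4.79800e-01 -7.73000e-02  1.83000e-02  3.58000e-02  7.83188e+01]
table [ 0.24981572 -0.1999158   0.00103782]
table [ 5.49864928e-01 -2.93851097e-05  8.73504047e-04]
```

View pics/c1.png

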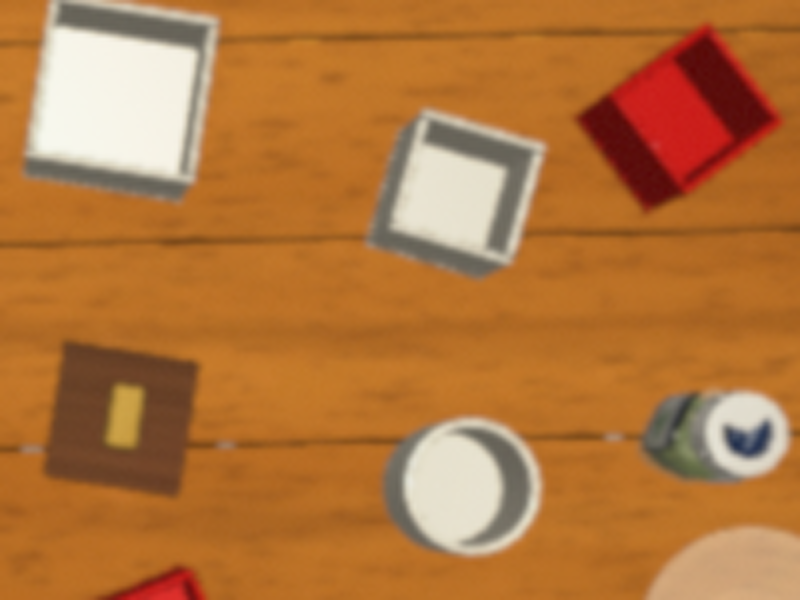

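The crop confirms it: the white square canisters are at crop (115,100) and (460,190), the red one at (680,115) is excluded, and the small square lid's bar is at (125,415). I'll start with the small square lid.

Emit:
arm_command:
  moves: [0.45, -0.87, 0, 0, 0, 0.98, 1, 0.45, -0.87, 0, 0, 0, 0.98, 1, 0.45, -0.87, 0, 0, 0, 0.98, 1, 0.45, -0.87, 0, 0, 0, 0.98, 1, 0.45, -0.87, 0, 0, 0, 0.98, 1, 0.3, -0.92, 0, 0, 0, 0, 1, 0.3, -0.92, 0, 0, 0, 0, 1, 0.3, -0.92, 0, 0, 0, 0, 1]
  force: 20

```text
time_s: 1.77
tool_pos: [0.3196, -0.337, 0.2418]
tool_rot: [0.0, 0.995, -0.095, 0.0]
force: [1.5, 0.3, -0.6]
opening: 1.003
grasp_force: 0.0
```

```bash
cat > go.py <<'E'
import sys
from h import *
# go.py x y z heading_deg : totals in tool units (after turning to heading)
x,y,z,h=map(float,sys.argv[1:])
T=pose();a=np.degrees(np.arctan2(T[1,0],T[0,0]))
dh=(h-a+90)%180-90
w=np.array([x,y,z])-T[:3,3]
Rt=R.from_euler('z',dh,degrees=True).as_matrix()@T[:3,:3]
print("pos",T[:3,3].round(4),"head",a.round(2),"tz",T[:3,2].round(4),"turn units",(-np.radians(dh)/.1).round(2),"shift units (turn first)",(Rt.T@w/.04).round(3),"(no turn)",(T[:3,:3].T@w/.04).round(3))
o=sensors.get_obs();print(o["time_s"].round(2),np.round(o["joint_positions"],2),o["force"].round(2),o["opening"].round(3))
E
python3 go.py .480 -.077 .24 -11.5
```

```text
pos [ 0.3196 -0.337   0.2418] head -10.9 tz [ 3.e-04 -9.e-04 -1.e+00] turn units 0.1 shift units (turn first) [ 2.634 -7.17   0.041] (no turn) [ 2.709 -7.142  0.041]Traceback (most recent call last):
  File "go.py", line 10, in <module>
    o=sensors.get_obs();print(o["time_s"].round(2),np.round(o["joint_positions"],2),o["force"].round(2),o["opening"].round(3))
                              ^^^^^^^^^^^^^^^^^
AttributeError: 'float' object has no attribute 'round'
```

Emit:
arm_command:
  moves: [0.33, -0.89, 0, 0, 0, 0, 1, 0.33, -0.89, 0, 0, 0, 0, 1, 0.33, -0.89, 0, 0, 0, 0, 1, 0.33, -0.89, 0, 0, 0, 0, 1, 0.33, -0.89, 0, 0, 0, 0, 1, 0.33, -0.89, 0, 0, 0, 0, 1, 0.33, -0.89, 0, 0, 0, 0, 1, 0.33, -0.89, 0, 0, 0, 0, 1]

```text
time_s: 2.43
tool_pos: [0.4772, -0.0774, 0.242]
tool_rot: [0.0, 0.995, -0.095, 0.001]
force: [1.4, 0.4, 0.9]
opening: 0.995
grasp_force: 0.0
```

Emit:
arm_command:
  moves: [0, 0, 0, 0, 0, 0, 1, 0, 0, 0, 0, 0, 0, 1]

```text
time_s: 2.6
tool_pos: [0.4773, -0.0766, 0.2418]
tool_rot: [-0.0, 0.996, -0.092, 0.0]
force: [-0.9, -1.0, -1.3]
opening: 1.003
grasp_force: 0.0
```

```bash
sed -i 's/o\["time_s"\].round(2)/round(float(o["time_s"]),2)/;s/o\["force"\].round(2),o\["opening"\].round(3)/np.round(o["force"],2),round(float(o["opening"]),3)/' go.py
cat > w.py <<'E'
# wrist look: w.py x y zmin zmax rad pic -> fits of points in that height band
import sys
from m import *
def look(pic=None):
    T=pose();f=optics.grab_frame("wrist")
    if pic: cv2.imwrite(pic,f["pixels"])
    return f,cloud(f,T@np.array(f["tool_from_camera"]))
if __name__=="__main__":
    x,y,r=map(float,sys.argv[1:4])
    f,P=look(sys.argv[4]);v=f["range_z"]>0
    for a in sys.argv[5:]:
        lo,hi=map(float,a.split(','));p=comp(P,(x,y),r,lo,hi)
        if len(p)>20: print(a,len(p),p.mean(0).round(4),"rect",rect(p).round(4),"circ",circ(p).round(4))
E
python3 w.py .480 -.077 .07 pics/w1.png .006,.025 .034,.055; python3 go.py .48 -.077 .04 -11.5
```

```text
.006,.025 4729 [ 0.4798 -0.0751  0.0166] rect [ 4.77900e-01 -7.45000e-02  8.02000e-02  8.06000e-02  7.97147e+01] circ [ 0.4777 -0.0745  0.0335]
.034,.055 603 [ 0.479  -0.0747  0.0422] rect [ 4.78300e-01 -7.44000e-02  1.64000e-02  3.59000e-02  7.95451e+01] circ [ 0.479  -0.0747  0.0105]
pos [ 0.4765 -0.0787  0.2416] head -10.79 tz [-2.e-04 -5.e-04 -1.e+00] turn units 0.12 shift units (turn first) [ 0.077 -0.061  5.039] (no turn) [ 0.078 -0.061  5.039]
2.65 [ 0.73 -0.02 -0.61  1.83 -0.01  1.32 -1.64] [-0.86 -0.51  0.49] 1.0
```

View pics/w1.png

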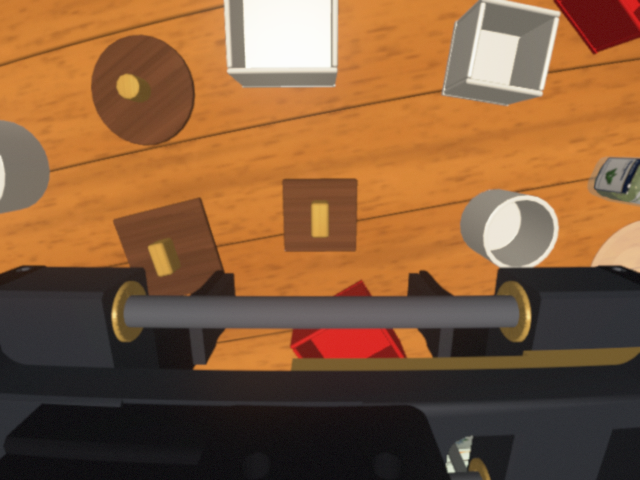

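The small square lid is seen at (320,218), in line with the tool. Going down to grip it.

Emit:
arm_command:
  moves: [0.04, -0.06, 0.8, 0, 0, 0, 1, 0, 0, 0.8, 0, 0, 0, 1, 0, 0, 0.8, 0, 0, 0, 1, 0, 0, 0.8, 0, 0, 0, 1, 0, 0, 0.8, 0, 0, 0, 1, 0, 0, 0.6, 0, 0, 0, 1, 0, 0, 0.35, 0, 0, 0, 1, 0, 0, 0.05, 0, 0, 0, 1]

```text
time_s: 3.32
tool_pos: [0.4753, -0.0786, 0.0385]
tool_rot: [-0.0, 0.995, -0.096, -0.003]
force: [-1.6, -0.1, 0.1]
opening: 0.996
grasp_force: 0.0
```

Emit:
arm_command:
  moves: [0, 0, 0, 0, 0, 0, -1, 0, 0, 0, 0, 0, 0, -1, 0, 0, 0, 0, 0, 0, -1, 0, 0, 0, 0, 0, 0, -1, 0, 0, 0, 0, 0, 0, -1, 0, 0, 0, 0, 0, 0, -1, 0, 0, 0, 0, 0, 0, -1, 0, 0, 0, 0, 0, 0, -1]
  force: 25

```text
time_s: 3.98
tool_pos: [0.4786, -0.0771, 0.0418]
tool_rot: [0.0, 0.995, -0.095, 0.0]
force: [0.1, -0.9, -0.3]
opening: 0.483
grasp_force: 0.0
```

```bash
python3 go.py .6037 -.2716 .2 -18.2
```

```text
pos [ 0.4786 -0.0771  0.0418] head -10.89 tz [ 3.e-04 -3.e-04 -1.e+00] turn units 1.28 shift units (turn first) [ 4.491  3.644 -3.953] (no turn) [ 3.991  4.186 -3.953]
3.98 [ 0.67  0.23 -0.61  2.05  0.16  0.92 -1.79] [ 0.1  -0.93 -0.32] 0.483
```

Emit:
arm_command:
  moves: [0, 0, 0, 0, 0, 0, -1, 0, 0, 0, 0, 0, 0, -1, 0, 0, 0, 0, 0, 0, -1, 0, 0, 0, 0, 0, 0, -1, 0, 0, 0, 0, 0, 0, -1, 0, 0, 0, 0, 0, 0, -1, 0, 0, 0, 0, 0, 0, -1]

```text
time_s: 4.57
tool_pos: [0.4786, -0.0769, 0.0415]
tool_rot: [-0.0, 0.995, -0.095, 0.0]
force: [0.8, 0.4, -0.7]
opening: 0.201
grasp_force: 25.0
```

Emit:
arm_command:
  moves: [0, 0, -0.5, 0, 0, 0, -1, 0, 0, -0.8, 0, 0, 0, -1, 0, 0, -0.8, 0, 0, 0, -1, 0, 0, -0.8, 0, 0, 0, -1, 0, 0, -0.8, 0, 0, 0, -1, 0, 0, -0.5, 0, 0, 0.64, -1, 0, 0, 0, 0, 0, 0.64, -1]

```text
time_s: 5.15
tool_pos: [0.4811, -0.0775, 0.2144]
tool_rot: [0.001, 0.987, -0.16, 0.004]
force: [1.1, 0.2, -1.4]
opening: 0.206
grasp_force: 25.0
```

```bash
python3 go.py .6037 -.2716 .2 -18.2
```

```text
pos [ 0.4811 -0.0775  0.2144] head -18.41 tz [ 0.0077 -0.0032 -1.    ] turn units -0.04 shift units (turn first) [4.423 3.651 0.399] (no turn) [4.437 3.635 0.399]
5.15 [ 0.73  0.01 -0.62  1.87  0.01  1.26 -1.79] [ 1.06  0.18 -1.39] 0.206
```

Emit:
arm_command:
  moves: [0.49, 0.73, 0, 0, 0, 0, -1, 0.49, 0.73, 0, 0, 0, 0, -1, 0.49, 0.73, 0, 0, 0, 0, -1, 0.49, 0.73, 0, 0, 0, 0, -1, 0.49, 0.73, 0, 0, 0, 0, -1, 0, 0, 0, 0, 0, 0, -1, 0, 0, 0, 0, 0, 0, -1]

```text
time_s: 5.73
tool_pos: [0.525, -0.249, 0.2083]
tool_rot: [-0.0, 0.987, -0.161, -0.001]
force: [-0.2, 0.7, -2.2]
opening: 0.204
grasp_force: 25.0
```

```bash
cat >> m.py <<'E'
def rim(P,s,half,zlo=.06,zhi=.07):
    # square rim fit: points should lie in band [half-.005,half] from centre in L-inf
    p=comp(P,s,half*1.6,zlo,zhi)[:,:2]
    def res(a):
        t=np.radians(a[2]);d=p-a[:2];u=d[:,0]*np.cos(t)+d[:,1]*np.sin(t);v=-d[:,0]*np.sin(t)+d[:,1]*np.cos(t)
        return np.maximum(abs(u),abs(v))-(half-.0025)
    return len(p),min((least_squares(res,[*p.mean(0),a],loss='soft_l1',f_scale=.002,x_scale=[.01,.01,5]) for a in range(-40,50,15)),key=lambda r:r.cost).x
E
python3 - <<'E'
from w import *
f,P=look("pics/w2.png")
print(rim(P,(.604,-.2716),.036))
print("circ rs",circ(comp(P,(.4355,-.267),.05,.06,.07)))
d=np.load("top0.npz")["P"]
print("top",rim(d,(.604,-.2716),.036),rim(d,(.6645,-.0793),.048))
E
python3 go.py .6037 -.2716 .2 -18.2
```

```text
(2210, array([ 0.60232475, -0.26919904, 71.9708123 ]))
pos [ 0.5254 -0.2466  0.2086] head -18.31 tz [-0.0015  0.0017 -1.    ] turn units -0.02 shift units (turn first) [ 2.055 -0.017  0.211] (no turn) [ 2.055 -0.021  0.211]
5.78 [ 0.83  0.23 -0.51  1.66  0.11  1.29 -1.59] [-0.81  0.49 -1.93] 0.201m.py:7: RuntimeWarning: Mean of empty slice.
  r=least_squares(lambda a:np.hypot(p[:,0]-a[0],p[:,1]-a[1])-a[2],[*p[:,:2].mean(0),.04],loss='soft_l1',f_scale=.002).x
  ret = um.true_divide(
Traceback (most recent call last):
  File "m.py", line 7, in circ
    r=least_squares(lambda a:np.hypot(p[:,0]-a[0],p[:,1]-a[1])-a[2],[*p[:,:2].mean(0),.04],loss='soft_l1',f_scale=.002).x
      ~~~~~~~~~~~~~^^^^^^^^^^^^^^^^^^^^^^^^^^^^^^^^^^^^^^^^^^^^^^^^^^^^^^^^^^^^^^^^^^^^^^^^^^^^^^^^^^^^^^^^^^^^^^^^^^^^
ValueError: Initial guess is outside of provided bounds
```

View pics/w2.png

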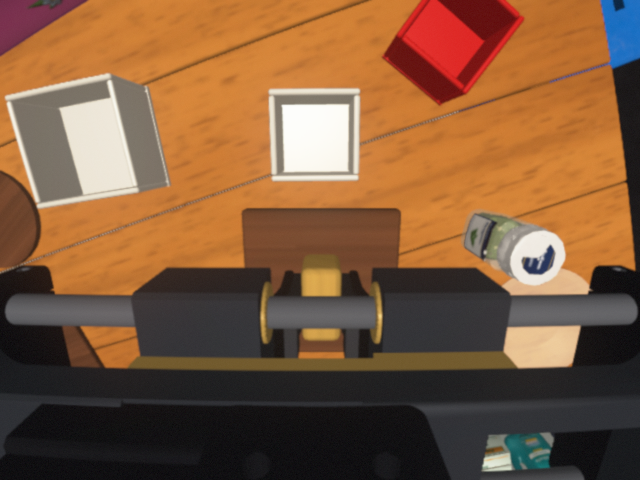

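The white small square canister is at (315,135), with the lid held in line below it. Next: forward and down onto it.

Emit:
arm_command:
  moves: [0.7, -0.08, 0, 0, 0, 0, -1, 0.7, 0, 0, 0, 0, 0, -1, 0.62, 0, 0, 0, 0, 0, -1, 0, 0, 0.6, 0, 0, 0, -1, 0, 0, 0.7, 0, 0, 0, -1, 0, 0, 0.7, 0, 0, 0, -1, 0, 0, 0.3, 0, 0, 0, -1, 0, 0, 0, 0, 0, 0, -1]

```text
time_s: 6.45
tool_pos: [0.6013, -0.2662, 0.1139]
tool_rot: [-0.001, 0.988, -0.157, -0.003]
force: [-0.2, 0.1, -1.2]
opening: 0.204
grasp_force: 25.0
```

```bash
python3 go.py .6025 -.270 .0988 -18.0
```

```text
pos [ 0.6013 -0.2662  0.1139] head -18.11 tz [-0.0064  0.0033 -1.    ] turn units -0.02 shift units (turn first) [0.061 0.081 0.377] (no turn) [0.061 0.081 0.377]
6.45 [ 0.75  0.47 -0.48  1.56  0.23  1.18 -1.67] [-0.19  0.08 -1.18] 0.204
```

Emit:
arm_command:
  moves: [0.03, 0.04, 0, 0, 0, 0, -1, 0, 0, 0.1, 0, 0, 0, -1, 0, 0, 0.1, 0, 0, 0, -1, 0, 0, 0.1, 0, 0, 0, -1, 0, 0, 0.07, 0, 0, 0, -1, 0, 0, 0, 0, 0, 0, -1]

```text
time_s: 6.95
tool_pos: [0.604, -0.2705, 0.1023]
tool_rot: [-0.0, 0.987, -0.158, -0.0]
force: [-0.8, 0.4, -2.2]
opening: 0.202
grasp_force: 25.0
```

```bash
python3 go.py .6025 -.270 .0988 -18.0
```

```text
pos [ 0.604  -0.2705  0.1023] head -18.24 tz [-7.e-04  1.e-04 -1.e+00] turn units -0.04 shift units (turn first) [-0.038  0.     0.088] (no turn) [-0.038  0.001  0.088]
6.95 [ 0.75  0.49 -0.48  1.56  0.24  1.15 -1.67] [-0.85  0.36 -2.15] 0.202
```

Emit:
arm_command:
  moves: [-0.03, 0, 0.05, 0, 0, 0, -1, 0, 0, 0.05, 0, 0, 0, -1, 0, 0, 0, 0, 0, 0, -1]

```text
time_s: 7.2
tool_pos: [0.6032, -0.2701, 0.0988]
tool_rot: [0.0, 0.987, -0.158, 0.0]
force: [0.0, 1.2, -0.7]
opening: 0.203
grasp_force: 25.0
```

Emit:
arm_command:
  moves: [0, 0, 0.03, 0, 0, 0, -1, 0, 0, 0, 0, 0, 0, -1]

```text
time_s: 7.37
tool_pos: [0.6033, -0.2702, 0.0986]
tool_rot: [0.0, 0.987, -0.158, 0.0]
force: [-1.9, 1.1, 3.4]
opening: 0.204
grasp_force: 25.0
```

Contact made at the right height; releasing and rising.

Emit:
arm_command:
  moves: [0, 0, 0, 0, 0, 0, 0.8, 0, 0, 0, 0, 0, 0, 0.8, 0, 0, 0, 0, 0, 0, 0.8, 0, 0, 0, 0, 0, 0, 0.8, 0, 0, -0.3, 0, 0, 0, 0.8, 0, 0, -0.7, 0, 0, 0, 0.8, 0, 0, -0.9, 0, 0, 0, 0.8, 0, 0, -0.9, 0, 0, 0, 0.8]

```text
time_s: 8.03
tool_pos: [0.6026, -0.2698, 0.2108]
tool_rot: [-0.0, 0.987, -0.158, -0.001]
force: [1.9, -0.7, 0.1]
opening: 0.727
grasp_force: 0.0
```

```bash
python3 go.py .42 .098 .21 3
```

```text
pos [ 0.6026 -0.2698  0.2108] head -18.22 tz [-1.3e-03  8.0e-04 -1.0e+00] turn units -3.7 shift units (turn first) [-4.078 -9.422  0.03 ] (no turn) [-7.212 -7.307  0.034]
8.03 [ 0.76  0.4  -0.5   1.45  0.19  1.34 -1.64] [ 1.94 -0.65  0.07] 0.727
```

Emit:
arm_command:
  moves: [-0.55, -0.8, 0, 0, 0, -0.92, 1, -0.5, -0.83, 0, 0, 0, -0.92, 1, -0.45, -0.86, 0, 0, 0, -0.92, 1, -0.4, -0.88, 0, 0, 0, -0.92, 1, -0.4, -0.9, 0, 0, 0, 0, 1, -0.4, -0.9, 0, 0, 0, 0, 1, -0.4, -0.9, 0, 0, 0, 0, 1, -0.4, -0.9, 0, 0, 0, 0, 1]

```text
time_s: 8.7
tool_pos: [0.4805, 0.0187, 0.2103]
tool_rot: [0.0, 1.0, 0.025, 0.001]
force: [-0.2, -0.3, 1.0]
opening: 0.998
grasp_force: 0.0
```

```bash
python3 go.py .42 .098 .21 3
```

```text
pos [0.4805 0.0187 0.2103] head 2.87 tz [ 1.1e-03 -9.0e-04 -1.0e+00] turn units -0.02 shift units (turn first) [-1.407 -2.059  0.005] (no turn) [-1.412 -2.055  0.005]
8.7 [ 0.65  0.01 -0.74  1.88  0.01  1.26 -1.61] [-0.18 -0.29  0.98] 0.998
```

Emit:
arm_command:
  moves: [-0.2, -0.69, 0, 0, 0, 0, 1, -0.2, -0.69, 0, 0, 0, 0, 1, -0.2, -0.69, 0, 0, 0, 0, 1, 0, 0, 0, 0, 0, 0, 1, 0, 0, 0, 0, 0, 0, 1]

```text
time_s: 9.12
tool_pos: [0.4531, 0.1002, 0.2105]
tool_rot: [0.001, 1.0, 0.027, 0.001]
force: [0.9, -0.8, 0.8]
opening: 1.001
grasp_force: 0.0
```

```bash
cat > a.py <<'E'
from w import *
import subprocess
f,P=look("pics/w3.png")
for z in [(.006,.025),(.034,.055)]:
    p=comp(P,(.4694,.0955),.08,*z);print(len(p),rect(p).round(4))
print("can ss lid check", comp(P,(.603,-.27),.06,.06,.09)[:,2].mean() if len(comp(P,(.603,-.27),.06,.06,.09)) else None)
print("can sl",rim(P,(.6645,-.0793),.048))
E
python3 a.py; python3 go.py .4694 .0965 .042 3
```

```text
10096 [0.4681 0.0985 0.1045 0.1041 1.8737]
760 [0.468  0.0989 0.0353 0.0177 2.8796]
can ss lid check None
can sl (1665, array([  0.66175145,  -0.07508031, -10.41295811]))
pos [0.4536 0.0986 0.2103] head 2.94 tz [ 0.0015 -0.0013 -1.    ] turn units -0.01 shift units (turn first) [0.387 0.067 4.208] (no turn) [0.387 0.066 4.208]
9.17 [ 0.58 -0.04 -0.82  1.91 -0.03  1.26 -1.75] [-0.07 -1.38  0.05] 1.0
```

View pics/w3.png

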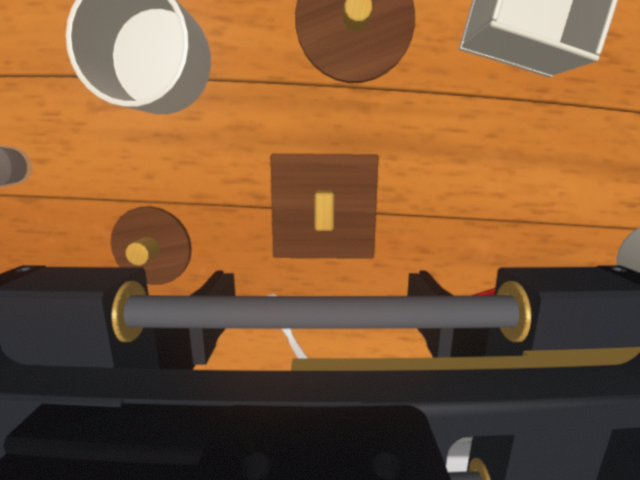

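The large square lid is at (324,208). Gripping it.

Emit:
arm_command:
  moves: [0.36, 0.03, 0.4, 0, 0, 0, 0.3, 0, 0, 0.8, 0, 0, 0, 0.3, 0, 0, 0.8, 0, 0, 0, 0.3, 0, 0, 0.8, 0, 0, 0, 0.3, 0, 0, 0.8, 0, 0, 0, 0.3, 0, 0, 0.5, 0, 0, 0, 0.3, 0, 0, 0.1, 0, 0, 0, 0.3, 0, 0, 0, 0, 0, 0, -1]

```text
time_s: 9.83
tool_pos: [0.4671, 0.0968, 0.0404]
tool_rot: [-0.0, 1.0, 0.024, -0.002]
force: [0.7, -0.8, 1.0]
opening: 0.626
grasp_force: 0.0
```

Emit:
arm_command:
  moves: [0, 0, 0, 0, 0, 0, -1, 0, 0, 0, 0, 0, 0, -1, 0, 0, 0, 0, 0, 0, -1, 0, 0, 0, 0, 0, 0, -1, 0, 0, 0, 0, 0, 0, -1, 0, 0, 0, 0, 0, 0, -1, 0, 0, 0, 0, 0, 0, -1, 0, 0, 0, 0, 0, 0, -1]

```text
time_s: 10.5
tool_pos: [0.4681, 0.0979, 0.042]
tool_rot: [0.0, 1.0, 0.025, 0.0]
force: [-0.2, -1.4, 5.3]
opening: 0.204
grasp_force: 25.0
```

```bash
python3 go.py .5830 -.0606 .2 -10.5
```

```text
pos [0.4681 0.0979 0.042 ] head 2.85 tz [ 7.e-04 -4.e-04 -1.e+00] turn units 2.33 shift units (turn first) [ 3.549  3.376 -3.945] (no turn) [ 2.673  4.104 -3.945]
10.5 [ 0.49  0.25 -0.81  2.06  0.23  0.92 -1.97] [-0.24 -1.44  5.33] 0.204
```

Emit:
arm_command:
  moves: [0, 0, -0.4, 0, 0, 0, -1, 0, 0, -0.8, 0, 0, 0, -1, 0, 0, -0.9, 0, 0, 0, -1, 0, 0, -0.9, 0, 0, 0, -1, 0, 0, -0.9, 0, 0, 0, -1, 0, 0, -0.3, 0, 0, 0.78, -1, 0, 0, 0, 0, 0, 0.78, -1, 0, 0, 0, 0, 0, 0.77, -1]

```text
time_s: 11.17
tool_pos: [0.4683, 0.098, 0.2106]
tool_rot: [0.0, 0.996, -0.093, 0.001]
force: [-0.6, 0.2, -1.6]
opening: 0.207
grasp_force: 25.0
```

Emit:
arm_command:
  moves: [0.55, 0.56, 0, 0, 0, 0, -1, 0.6, 0.56, 0, 0, 0, 0, -1, 0.6, 0.56, 0, 0, 0, 0, -1, 0.6, 0.56, 0, 0, 0, 0, -1, 0.6, 0.56, 0, 0, 0, 0, -1, 0.6, 0.56, 0, 0, 0, 0, -1, 0, 0, 0, 0, 0, 0, -1, 0, 0, 0, 0, 0, 0, -1]

```text
time_s: 11.83
tool_pos: [0.583, -0.0623, 0.2081]
tool_rot: [-0.001, 0.996, -0.093, -0.001]
force: [0.1, 0.7, -1.5]
opening: 0.207
grasp_force: 25.0
```

```bash
cat > a.py <<'E'
from w import *
f,P=look("pics/w4.png")
print("can sl",rim(P,(.663,-.077),.048))
E
python3 a.py; python3 go.py .662 -.0755 .1 -10.5
```

```text
can sl (2368, array([  0.66237506,  -0.0764251 , -10.52553397]))
pos [ 0.5825 -0.0601  0.2085] head -10.55 tz [-0.0019  0.0016 -1.    ] turn units -0.01 shift units (turn first) [2.03  0.02  2.708] (no turn) [2.03  0.018 2.708]
11.88 [ 0.67  0.28 -0.72  1.64  0.19  1.3  -1.84] [ 0.12  1.19 -1.89] 0.202
```

View pics/w4.png

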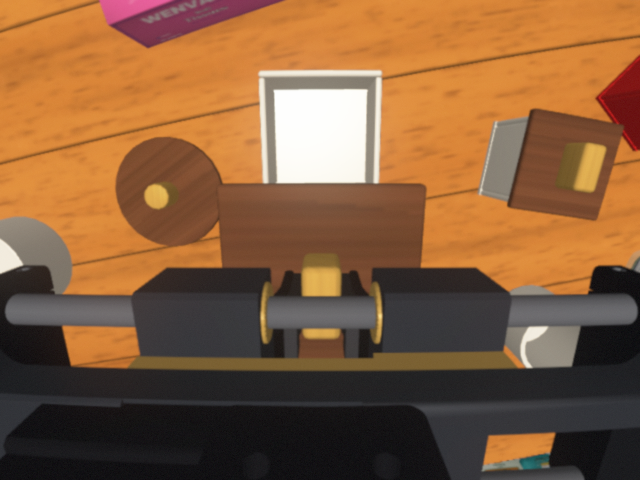

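The small lid shows seated at (570,165), and the large square canister is in line ahead at (320,130). Placing the large square lid.

Emit:
arm_command:
  moves: [0.7, 0, 0, 0, 0, 0, -1, 0.7, 0, 0, 0, 0, 0, -1, 0.61, 0.01, 0, 0, 0, 0, -1, 0, 0, 0.6, 0, 0, 0, -1, 0, 0, 0.7, 0, 0, 0, -1, 0, 0, 0.7, 0, 0, 0, -1, 0, 0, 0.3, 0, 0, 0, -1, 0, 0, 0, 0, 0, 0, -1]

```text
time_s: 12.55
tool_pos: [0.659, -0.0737, 0.114]
tool_rot: [-0.0, 0.996, -0.09, -0.003]
force: [-0.5, -0.2, -1.4]
opening: 0.204
grasp_force: 25.0
```

Emit:
arm_command:
  moves: [0, 0, 0.08, 0, 0, 0, -1, 0, 0, 0.08, 0, 0, 0, -1, 0, 0, 0.08, 0, 0, 0, -1, 0, 0, 0, 0, 0, 0, -1]

```text
time_s: 12.88
tool_pos: [0.6623, -0.075, 0.1088]
tool_rot: [0.0, 0.996, -0.091, 0.001]
force: [-0.2, -0.1, -0.9]
opening: 0.202
grasp_force: 25.0
```

```bash
python3 go.py .662 -.076 .0988 -10.5
```

```text
pos [ 0.6623 -0.075   0.1088] head -10.5 tz [ 1.4e-03 -4.0e-04 -1.0e+00] turn units 0.0 shift units (turn first) [-0.004  0.025  0.25 ] (no turn) [-0.004  0.025  0.25 ]
12.88 [ 0.56  0.53 -0.66  1.54  0.34  1.19 -1.91] [-0.21 -0.07 -0.9 ] 0.202
```

Emit:
arm_command:
  moves: [0, 0.02, 0.08, 0, 0, 0, -1, 0, 0, 0.08, 0, 0, 0, -1, 0, 0, 0.07, 0, 0, 0, -1, 0, 0, 0, 0, 0, 0, -1]

```text
time_s: 13.22
tool_pos: [0.6619, -0.0761, 0.0991]
tool_rot: [0.0, 0.996, -0.092, 0.0]
force: [-0.4, -0.4, 1.6]
opening: 0.204
grasp_force: 25.0
```

Emit:
arm_command:
  moves: [0, 0, 0.04, 0, 0, 0, -1, 0, 0, 0, 0, 0, 0, -1, 0, 0, 0, 0, 0, 0, -1]

```text
time_s: 13.47
tool_pos: [0.6619, -0.076, 0.0991]
tool_rot: [0.001, 0.996, -0.092, 0.0]
force: [-4.1, -0.8, 8.8]
opening: 0.201
grasp_force: 25.0
```

Emit:
arm_command:
  moves: [0, 0, 0, 0, 0, 0, 1, 0, 0, 0, 0, 0, 0, 1, 0, 0, 0, 0, 0, 0, 1, 0, 0, 0, 0, 0, 0, 1, 0, 0, -0.3, 0, 0, 0, 1, 0, 0, -0.7, 0, 0, 0, 1, 0, 0, -0.9, 0, 0, 0, 1, 0, 0, -0.9, 0, 0, 0, 1]

```text
time_s: 14.13
tool_pos: [0.6611, -0.0757, 0.2103]
tool_rot: [-0.0, 0.996, -0.091, -0.001]
force: [1.2, -0.7, 1.2]
opening: 0.727
grasp_force: 0.0
```

```bash
python3 go.py .615 .079 .21 -10.5
```

```text
pos [ 0.6611 -0.0757  0.2103] head -10.48 tz [-1.6e-03  5.0e-04 -1.0e+00] turn units 0.0 shift units (turn first) [-1.839 -3.593  0.012] (no turn) [-1.837 -3.594  0.012]
14.13 [ 0.58  0.45 -0.69  1.43  0.29  1.36 -1.87] [ 1.25 -0.71  1.21] 0.727
```

Emit:
arm_command:
  moves: [-0.4, -0.75, 0, 0, 0, -0.8, 1, -0.4, -0.75, 0, 0, 0, -0.8, 1, -0.3, -0.75, 0, 0, 0, -0.8, 1, -0.25, -0.75, 0, 0, 0, -0.8, 1, -0.2, -0.8, 0, 0, 0, -0.8, 1, 0, 0, 0, 0, 0, 0, 1, 0, 0, 0, 0, 0, 0, 1]

```text
time_s: 14.72
tool_pos: [0.6027, 0.0815, 0.2104]
tool_rot: [-0.0, 0.994, 0.111, 0.001]
force: [0.4, -1.0, 0.5]
opening: 0.999
grasp_force: 0.0
```

```bash
cat > a.py <<'E'
from w import *
f,P=look("pics/w5.png")
for z in [(.006,.025),(.034,.055)]:
    p=comp(P,(.638,.079),.065,*z);print(len(p),rect(p).round(4),circ(p).round(4))
c=comp(P,(.6003,.2576),.06,.06,.07)
if len(c)>50:print("can rl",len(c),circ(c).round(4))
E
python3 a.py; python3 go.py .638 .079 .042 12.4
```

```text
8948 [ 0.6393  0.0797  0.1061  0.1066 10.7608] [0.6392 0.0802 0.0387]
541 [ 0.6393  0.0806  0.0227  0.0227 12.9414] [0.6395 0.0807 0.0081]
can rl 2590 [0.5998 0.2599 0.0471]
pos [0.6034 0.0789 0.21  ] head 12.49 tz [ 1.2e-03 -9.0e-04 -1.0e+00] turn units 0.02 shift units (turn first) [0.841 0.178 4.201] (no turn) [0.841 0.18  4.201]
14.77 [ 0.5   0.36 -0.83  1.58  0.27  1.32 -1.73] [ 0.2  -0.1  -0.74] 0.999
```

Emit:
arm_command:
  moves: [0.45, 0.1, 0, 0, 0, 0, 0.4, 0.44, 0.1, 0.4, 0, 0, 0, 0.4, 0, 0, 0.8, 0, 0, 0, 0.4, 0, 0, 0.8, 0, 0, 0, 0.4, 0, 0, 0.8, 0, 0, 0, 0.4, 0, 0, 0.8, 0, 0, 0, 0.4, 0, 0, 0.5, 0, 0, 0, 0.4, 0, 0, 0.1, 0, 0, 0, 0.4]

```text
time_s: 15.43
tool_pos: [0.6375, 0.075, 0.0362]
tool_rot: [0.0, 0.994, 0.107, -0.004]
force: [-0.8, -0.5, -0.0]
opening: 0.704
grasp_force: 0.0
```

Emit:
arm_command:
  moves: [0, 0, 0, 0, 0, 0, 0.4, 0, 0, 0, 0, 0, 0, -1, 0, 0, 0, 0, 0, 0, -1, 0, 0, 0, 0, 0, 0, -1, 0, 0, 0, 0, 0, 0, -1, 0, 0, 0, 0, 0, 0, -1, 0, 0, 0, 0, 0, 0, -1, 0, 0, 0, 0, 0, 0, -1]

```text
time_s: 16.1
tool_pos: [0.64, 0.0785, 0.0416]
tool_rot: [-0.0, 0.994, 0.108, 0.0]
force: [0.2, -0.6, 0.5]
opening: 0.271
grasp_force: 25.0
```

```bash
python3 go.py .52 .26 .21 12.4
```

```text
pos [0.64   0.0785 0.0416] head 12.43 tz [ 6.e-04  3.e-04 -1.e+00] turn units 0.0 shift units (turn first) [-1.953 -5.076 -4.21 ] (no turn) [-1.951 -5.077 -4.21 ]
16.1 [ 0.4   0.59 -0.74  1.65  0.44  1.08 -1.82] [ 0.25 -0.63  0.49] 0.271
```

Emit:
arm_command:
  moves: [0, 0, -0.4, 0, 0, 0, -1, 0, 0, -0.8, 0, 0, 0, -1, 0, 0, -0.9, 0, 0, 0, -1, 0, 0, -0.9, 0, 0, 0, -1, 0, 0, -0.9, 0, 0, 0, -1, -0.1, -0.2, -0.3, 0, 0, 0, -1, -0.3, -0.8, 0, 0, 0, 0, -1, -0.3, -0.8, 0, 0, 0, 0, -1]

```text
time_s: 16.77
tool_pos: [0.5975, 0.1416, 0.2106]
tool_rot: [0.0, 0.994, 0.106, 0.001]
force: [-0.4, 1.4, -1.0]
opening: 0.265
grasp_force: 25.0
```

Emit:
arm_command:
  moves: [-0.3, -0.8, 0, 0, 0, 0, -1, -0.3, -0.8, 0, 0, 0, 0, -1, -0.3, -0.8, 0, 0, 0, 0, -1, -0.3, -0.8, 0, 0, 0, 0, -1, 0, 0, 0, 0, 0, 0, -1, 0, 0, 0, 0, 0, 0, -1]

```text
time_s: 17.27
tool_pos: [0.5201, 0.2601, 0.2096]
tool_rot: [0.0, 0.994, 0.111, -0.0]
force: [0.5, -0.6, -1.4]
opening: 0.269
grasp_force: 25.0
```

```bash
cat > a.py <<'E'
from w import *
f,P=look("pics/w6.png")
c=comp(P,(.6,.259),.06,.06,.07)
if len(c)>50:print("can rl",len(c),circ(c).round(4))
E
python3 a.py; python3 go.py .6 .2595 .1 12.4
```

```text
can rl 2132 [0.5992 0.2611 0.0467]
pos [0.5217 0.2579 0.2093] head 12.57 tz [ 3.0e-04 -1.1e-03 -1.0e+00] turn units 0.03 shift units (turn first) [1.921 0.377 2.733] (no turn) [1.92  0.383 2.733]
17.32 [ 0.26  0.32 -0.92  1.64  0.26  1.31 -2.05] [ 0.48  0.48 -0.63] 0.266
```

View pics/w6.png

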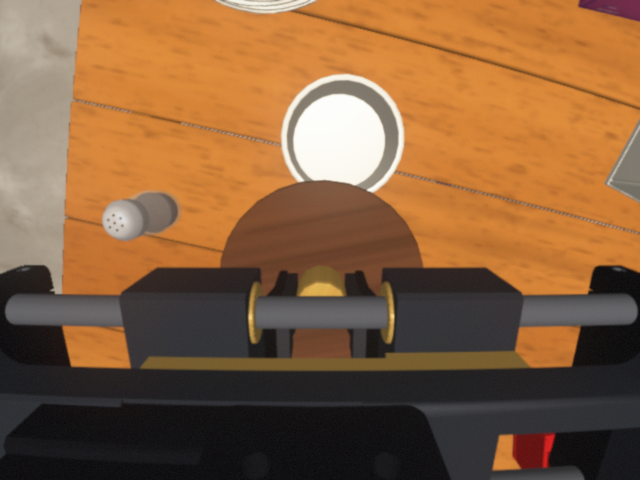

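The large round canister is at (343,135), the lid is held centred, and the shaker at (130,215) is clear of it. Placing.

Emit:
arm_command:
  moves: [0.7, 0.15, 0, 0, 0, 0, -1, 0.7, 0.15, 0, 0, 0, 0, -1, 0.53, 0.09, 0, 0, 0, 0, -1, 0, 0, 0.6, 0, 0, 0, -1, 0, 0, 0.7, 0, 0, 0, -1, 0, 0, 0.7, 0, 0, 0, -1, 0, 0, 0.3, 0, 0, 0, -1, 0, 0, 0, 0, 0, 0, -1]

```text
time_s: 17.98
tool_pos: [0.6, 0.2556, 0.1131]
tool_rot: [0.001, 0.994, 0.107, -0.003]
force: [-1.0, -0.2, -1.2]
opening: 0.266
grasp_force: 25.0
```

Emit:
arm_command:
  moves: [0, 0, 0.08, 0, 0, 0, -1, 0, 0, 0.08, 0, 0, 0, -1, 0, 0, 0.08, 0, 0, 0, -1, 0, 0, 0, 0, 0, 0, -1]

```text
time_s: 18.32
tool_pos: [0.6018, 0.2586, 0.1083]
tool_rot: [0.0, 0.994, 0.108, 0.001]
force: [-0.1, -0.6, -0.8]
opening: 0.268
grasp_force: 25.0
```

```bash
python3 go.py .5997 .2605 .0988 12.4
```

```text
pos [0.6018 0.2586 0.1083] head 12.41 tz [ 1.3e-03  1.0e-04 -1.0e+00] turn units 0.0 shift units (turn first) [-0.042 -0.058  0.237] (no turn) [-0.041 -0.058  0.237]
18.32 [ 0.16  0.56 -0.82  1.57  0.43  1.2  -2.09] [-0.09 -0.64 -0.84] 0.268
```

Emit:
arm_command:
  moves: [-0.03, -0.04, 0.08, 0, 0, 0, -1, 0, 0, 0.08, 0, 0, 0, -1, 0, 0, 0.07, 0, 0, 0, -1, 0, 0, 0, 0, 0, 0, -1]

```text
time_s: 18.65
tool_pos: [0.5998, 0.2601, 0.0986]
tool_rot: [0.0, 0.994, 0.108, 0.0]
force: [-0.6, 0.5, 0.8]
opening: 0.268
grasp_force: 25.0
```

Emit:
arm_command:
  moves: [0, 0, 0.04, 0, 0, 0, -1, 0, 0, 0, 0, 0, 0, -1, 0, 0, 0, 0, 0, 0, -1]

```text
time_s: 18.9
tool_pos: [0.5998, 0.2601, 0.0985]
tool_rot: [0.0, 0.994, 0.108, 0.0]
force: [-3.9, -2.5, 9.4]
opening: 0.271
grasp_force: 25.0
```

Emit:
arm_command:
  moves: [0, 0, 0, 0, 0, 0, 1, 0, 0, 0, 0, 0, 0, 1, 0, 0, 0, 0, 0, 0, 1, 0, 0, 0, 0, 0, 0, 1, 0, 0, -0.3, 0, 0, 0, 1, 0, 0, -0.7, 0, 0, 0, 1, 0, 0, -0.9, 0, 0, 0, 1, 0, 0, -0.9, 0, 0, 0, 1]

```text
time_s: 19.57
tool_pos: [0.5993, 0.2596, 0.21]
tool_rot: [0.0, 0.994, 0.108, -0.001]
force: [0.3, 0.2, -0.6]
opening: 0.789
grasp_force: 0.0
```

Emit:
arm_command:
  moves: [-0.7, 0.1, 0, 0, 0, -0.8, 1, -0.9, 0.2, 0, 0, 0, -0.8, 1, -0.9, 0.25, 0, 0, 0, -0.8, 1, -0.9, 0.35, 0, 0, 0, -0.8, 1, -0.8, 0.3, 0, 0, 0, 0, 1, 0, 0, 0, 0, 0, 0, 1, 0, 0, 0, 0, 0, 0, 1]

```text
time_s: 20.15
tool_pos: [0.464, 0.1519, 0.2097]
tool_rot: [0.002, 0.965, 0.263, 0.001]
force: [-0.6, -0.0, -0.4]
opening: 0.998
grasp_force: 0.0
```

```bash
cat > a.py <<'E'
from w import *
f,P=look("pics/w7.png")
for z in [(.006,.025),(.034,.055)]:
    p=comp(P,(.419,.273),.06,*z)
    if len(p)>20:print(len(p),rect(p).round(4))
E
python3 a.py; python3 go.py .419 .274 .042 31
```

```text
4943 [ 0.4186  0.2751  0.0829  0.083  66.1952]
576 [4.18600e-01 2.74700e-01 2.27000e-02 2.31000e-02 5.52556e+01]
pos [0.4646 0.1536 0.2098] head 30.65 tz [ 0.0028 -0.0014 -1.    ] turn units -0.06 shift units (turn first) [ 0.565 -3.178  4.188] (no turn) [ 0.546 -3.182  4.188]
20.2 [ 0.62  0.05 -1.01  1.86  0.05  1.26 -1.44] [ 0.59 -0.35 -0.11] 0.996
```

Emit:
arm_command:
  moves: [0.14, -0.8, 0, 0, 0, 0, 1, 0.14, -0.8, 0, 0, 0, 0, 1, 0.14, -0.8, 0, 0, 0, 0, 1, 0.14, -0.8, 0, 0, 0, 0, 1, 0, 0, 0, 0, 0, 0, 0.4, 0, 0, 0, 0, 0, 0, 0.4]

```text
time_s: 20.7
tool_pos: [0.4166, 0.2798, 0.2093]
tool_rot: [-0.002, 0.963, 0.269, 0.0]
force: [0.4, -0.3, -0.4]
opening: 0.922
grasp_force: 0.0
```

```bash
python3 a.py; python3 go.py .4186 .2755 .042 31
```

```text
4862 [ 0.4179  0.2758  0.0825  0.083  75.6306]
513 [4.18400e-01 2.76000e-01 2.22000e-02 2.25000e-02 3.09348e+01]
pos [0.4176 0.2777 0.209 ] head 30.99 tz [-8.0e-04  2.1e-03 -1.0e+00] turn units -0.0 shift units (turn first) [-0.008  0.069  4.175] (no turn) [-0.008  0.069  4.175]
20.75 [ 0.43  0.12 -1.12  1.83  0.11  1.26 -1.75] [ 0.08 -0.54  0.21] 0.882
```

Emit:
arm_command:
  moves: [0, 0.06, 0.4, 0, 0, 0, 0.4, 0, 0, 0.8, 0, 0, 0, 0.4, 0, 0, 0.8, 0, 0, 0, 0.4, 0, 0, 0.8, 0, 0, 0, 0.4, 0, 0, 0.8, 0, 0, 0, 0.4, 0, 0, 0.47, 0, 0, 0, 0.4, 0, 0, 0.1, 0, 0, 0, 0.4, 0, 0, 0, 0, 0, 0, -1]

```text
time_s: 21.42
tool_pos: [0.4187, 0.2727, 0.0407]
tool_rot: [-0.0, 0.964, 0.265, -0.002]
force: [0.1, 0.8, 0.7]
opening: 0.674
grasp_force: 0.0
```

Emit:
arm_command:
  moves: [0, 0, 0, 0, 0, 0, -1, 0, 0, 0, 0, 0, 0, -1, 0, 0, 0, 0, 0, 0, -1, 0, 0, 0, 0, 0, 0, -1, 0, 0, 0, 0, 0, 0, -1, 0, 0, 0, 0, 0, 0, -1, 0, 0, 0, 0, 0, 0, -1, 0, 0, 0, 0, 0, 0, -1]

```text
time_s: 22.08
tool_pos: [0.4194, 0.2737, 0.0425]
tool_rot: [0.0, 0.964, 0.265, 0.0]
force: [-1.7, -0.3, 5.9]
opening: 0.267
grasp_force: 25.0
```

Emit:
arm_command:
  moves: [0, 0, -0.4, 0, 0, 0, -1, 0, 0, -0.8, 0, 0, 0, -1, 0, 0, -0.9, 0, 0, 0, -1, 0, 0, -0.9, 0, 0, 0, -1, 0, 0, -0.9, 0, 0, 0, -1, 0, 0, -0.4, 0, 0, 0, -1]

```text
time_s: 22.58
tool_pos: [0.4201, 0.2748, 0.2178]
tool_rot: [-0.0, 0.964, 0.266, 0.003]
force: [0.9, -0.3, -0.5]
opening: 0.269
grasp_force: 25.0
```

```bash
python3 go.py .47 .0 .21 0; python3 go.py .47 0 .21 31
```

```text
pos [0.4201 0.2748 0.2178] head 30.79 tz [ 0.005   0.0014 -1.    ] turn units 5.37 shift units (turn first) [1.246 6.87  0.211] (no turn) [-2.447  6.54   0.192]
22.58 [ 0.47  0.11 -1.15  1.82  0.1   1.28 -1.74] [ 0.94 -0.29 -0.46] 0.269
pos [0.4201 0.2748 0.2178] head 30.79 tz [ 0.005   0.0014 -1.    ] turn units -0.04 shift units (turn first) [-2.47   6.531  0.192] (no turn) [-2.447  6.54   0.192]
22.58 [ 0.47  0.11 -1.15  1.82  0.1   1.28 -1.74] [ 0.94 -0.29 -0.46] 0.269
```

Emit:
arm_command:
  moves: [-0.25, 0.92, 0, 0, 0, 0.77, -1, -0.17, 0.94, 0, 0, 0, 0.77, -1, -0.1, 0.95, 0, 0, 0, 0.77, -1, -0.03, 0.95, 0, 0, 0, 0.77, -1, 0.05, 0.95, 0, 0, 0, 0.77, -1, 0.12, 0.95, 0, 0, 0, 0.77, -1, 0.19, 0.95, 0, 0, 0, 0.77, -1]

```text
time_s: 23.17
tool_pos: [0.4918, 0.014, 0.2137]
tool_rot: [0.001, 1.0, -0.003, -0.0]
force: [0.7, 1.3, -1.7]
opening: 0.266
grasp_force: 25.0
```

```bash
python3 go.py .40 -.2 .21 -25
```

```text
pos [0.4918 0.014  0.2137] head -0.34 tz [-2.0e-04 -1.1e-03 -1.0e+00] turn units 4.3 shift units (turn first) [0.18  5.818 0.098] (no turn) [-2.264  5.362  0.099]
23.17 [ 0.79  0.05 -0.88  1.85  0.04  1.27 -1.68] [ 0.74  1.34 -1.67] 0.266
```

Emit:
arm_command:
  moves: [-0.36, 0.9, 0, 0, 0, 0.75, -1, -0.28, 0.92, 0, 0, 0, 0.75, -1, -0.21, 0.94, 0, 0, 0, 0.75, -1, -0.14, 0.95, 0, 0, 0, 0.75, -1, -0.07, 0.96, 0, 0, 0, 0.75, -1, 0, 0.97, 0, 0, 0, 0.75, -1, 0.07, 0.97, 0, 0, 0, 0.75, -1, 0, 0, 0, 0, 0, 0, -1]

```text
time_s: 23.83
tool_pos: [0.3881, -0.2434, 0.2132]
tool_rot: [0.002, 0.964, -0.268, -0.001]
force: [-0.5, -0.4, -0.3]
opening: 0.268
grasp_force: 25.0
```

Emit:
arm_command:
  moves: [0, 0, 0, 0, 0, 0, -1, 0, 0, 0, 0, 0, 0, -1]

```text
time_s: 24.0
tool_pos: [0.3927, -0.2348, 0.2135]
tool_rot: [-0.0, 0.966, -0.26, -0.0]
force: [-0.3, -0.0, -1.0]
opening: 0.27
grasp_force: 25.0
```

```bash
cat > a.py <<'E'
from w import *
f,P=look("pics/w8.png")
c=comp(P,(.4345,-.266),.05,.06,.07)
if len(c)>50:print("can rs",len(c),circ(c).round(4),rect(c).round(4))
E
python3 a.py; python3 go.py .4345 -.265 .1 -30.5
```

```text
can rs 1400 [ 0.4342 -0.2655  0.0348] [ 0.4371 -0.2675  0.0747  0.0674 56.4046]
pos [ 0.3932 -0.2343  0.2137] head -30.08 tz [-3.e-04  7.e-04 -1.e+00] turn units 0.07 shift units (turn first) [1.282 0.139 2.84 ] (no turn) [1.281 0.148 2.84 ]
24.05 [ 1.09 -0.06 -0.58  1.92 -0.03  1.27 -1.58] [ 0.41  1.36 -0.77] 0.268
```

View pics/w8.png

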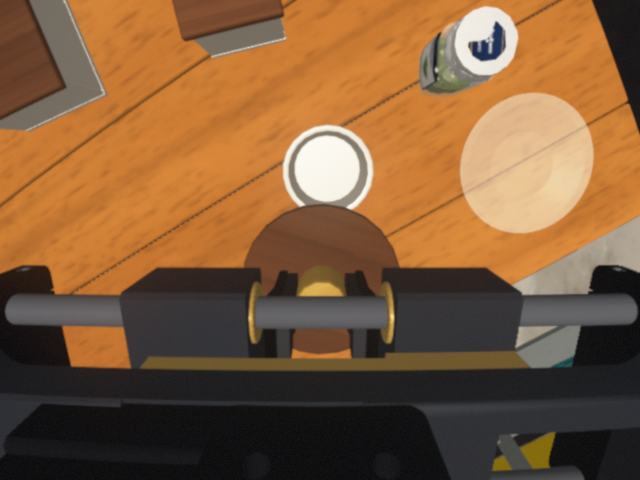

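The small round canister is at (328,168), in line, and the jar at (470,50) is clear of it. Placing the last lid.

Emit:
arm_command:
  moves: [0.65, 0.08, 0, 0, 0, 0, -1, 0.64, 0.07, 0, 0, 0, 0, -1, 0, 0, 0.6, 0, 0, 0, -1, 0, 0, 0.7, 0, 0, 0, -1, 0, 0, 0.7, 0, 0, 0, -1, 0, 0, 0.5, 0, 0, 0, -1, 0, 0, 0.05, 0, 0, 0, -1, 0, 0, 0, 0, 0, 0, -1]

```text
time_s: 24.72
tool_pos: [0.4343, -0.2648, 0.1111]
tool_rot: [-0.001, 0.966, -0.259, -0.001]
force: [0.5, 0.6, -0.0]
opening: 0.267
grasp_force: 25.0
```

Emit:
arm_command:
  moves: [0, 0, 0, 0, 0, 0, -1, 0, 0, 0, 0, 0, 0, -1]

```text
time_s: 24.88
tool_pos: [0.4358, -0.2669, 0.1138]
tool_rot: [0.001, 0.966, -0.26, 0.002]
force: [0.2, -0.9, -1.0]
opening: 0.267
grasp_force: 25.0
```

```bash
python3 go.py .4345 -.2655 .0995 -30.1
```

```text
pos [ 0.4358 -0.2669  0.1138] head -30.15 tz [ 0.0026 -0.002  -1.    ] turn units -0.01 shift units (turn first) [-0.047 -0.014  0.358] (no turn) [-0.047 -0.014  0.358]
24.88 [ 1.05  0.17 -0.6   1.93  0.11  1.07 -1.69] [ 0.23 -0.92 -0.96] 0.267
```

Emit:
arm_command:
  moves: [-0.03, 0, 0.08, 0, 0, 0, -1, 0, 0, 0.08, 0, 0, 0, -1, 0, 0, 0.08, 0, 0, 0, -1, 0, 0, 0.08, 0, 0, 0, -1, 0, 0, 0.04, 0, 0, 0, -1, 0, 0, 0, 0, 0, 0, -1, 0, 0, 0, 0, 0, 0, -1]

```text
time_s: 25.47
tool_pos: [0.4334, -0.2664, 0.0994]
tool_rot: [0.001, 0.965, -0.261, -0.0]
force: [-4.9, 2.7, 12.6]
opening: 0.269
grasp_force: 25.0
```

Emit:
arm_command:
  moves: [0, 0, 0.03, 0, 0, 0, -1, 0, 0, 0, 0, 0, 0, -1, 0, 0, 0, 0, 0, 0, -1]

```text
time_s: 25.72
tool_pos: [0.4336, -0.2665, 0.0994]
tool_rot: [0.001, 0.965, -0.261, -0.0]
force: [-7.8, 3.3, 22.1]
opening: 0.268
grasp_force: 25.0
```

Seated. Releasing, then rising back and away to check.

Emit:
arm_command:
  moves: [0, 0, -0.05, 0, 0, 0, 1, 0, 0, 0, 0, 0, 0, 1, 0, 0, 0, 0, 0, 0, 1, 0, 0, 0, 0, 0, 0, 1, 0, 0, -0.3, 0, 0, 0, 1, 0, 0, -0.7, 0, 0, 0, 1, 0, 0, -0.9, 0, 0, 0, 1, 0, 0, -0.9, 0, 0, 0, 1]

```text
time_s: 26.38
tool_pos: [0.4327, -0.2655, 0.2116]
tool_rot: [-0.001, 0.966, -0.26, -0.001]
force: [0.9, -0.7, 0.9]
opening: 0.786
grasp_force: 0.0
```

Emit:
arm_command:
  moves: [-0.3, 0.6, -0.6, 0, 0, 0, 1, -0.3, 0.7, -0.6, 0, 0, 0, 1, -0.3, 0.7, -0.3, 0, 0, 0, 1, -0.2, 0.8, 0, 0, 0, 0, 1, 0, 0.8, 0, 0, 0, 0, 1, 0, 0.6, 0, 0, 0, 0, 1, 0, 0, 0, 0, 0, 0, 1]

```text
time_s: 26.97
tool_pos: [0.3064, -0.3939, 0.2708]
tool_rot: [0.001, 0.964, -0.265, -0.0]
force: [-0.5, -0.4, -1.1]
opening: 0.998
grasp_force: 0.0
```

```bash
cat > c.py <<'E'
from m import *
f=optics.grab_frame("top");P=cloud(f)
for n,s,r in[("rl",(.600,.2576),.07),("rs",(.4355,-.267),.06),("sl",(.664,-.079),.085),("ss",(.604,-.2716),.07)]:
    p=comp(P,s,r,.066,.085);k=comp(P,s,.04,.09,.11)
    if len(p)<30: print(n,"few");continue
    A=np.c_[p[:,:2]-p[:,:2].mean(0),np.ones(len(p))];g=np.linalg.lstsq(A,p[:,2],rcond=None)[0]
    print(n,len(p),np.median(p[:,2]).round(4),"tilt deg",np.degrees(np.hypot(*g[:2])).round(2),rect(p).round(4),"knob",k.mean(0).round(4) if len(k) else None)
cv2.imwrite('pics/t9.png',cv2.resize(f["pixels"][130:370,100:560],(800,417),interpolation=cv2.INTER_CUBIC))
for n in["salt_shaker","herb_jar"]:
    b=nets.boxes_of(n,"top");print(n,[np.round(x["bbox"]).tolist() for x in b])
E
python3 c.py; python3 go.py .4 -.3 .3 0
```

```text
rl 1729 0.0739 tilt deg 0.01 [ 0.6012  0.2575  0.1068  0.1066 62.2756] knob [0.6004 0.2568 0.0991]
rs 1020 0.0741 tilt deg 0.28 [ 4.35200e-01 -2.69000e-01  8.28000e-02  8.17000e-02  8.86778e+01] knob [ 0.434  -0.2672  0.0995]
sl 1986 0.0742 tilt deg 0.25 [ 6.63300e-01 -7.87000e-02  1.04200e-01  1.05500e-01  7.93805e+01] knob [ 0.662  -0.0781  0.0994]
ss 1123 0.0742 tilt deg 0.07 [ 0.6037 -0.2721  0.0806  0.0806 71.994 ] knob [ 0.6032 -0.2709  0.0993]
salt_shaker [[133.0, 253.0, 30.0, 19.0], [345.0, 195.0, 43.0, 13.0]]
herb_jar [[498.0, 258.0, 37.0, 27.0]]
pos [ 0.3112 -0.3886  0.2706] head -30.19 tz [ 6.e-04  7.e-04 -1.e+00] turn units -5.27 shift units (turn first) [ 2.221 -2.216 -0.732] (no turn) [ 0.805 -3.032 -0.731]
27.12 [ 1.27 -0.   -0.42  1.76 -0.    1.38 -1.25] [-0.51  0.49 -0.24] 1.001
```

View pics/t9.png

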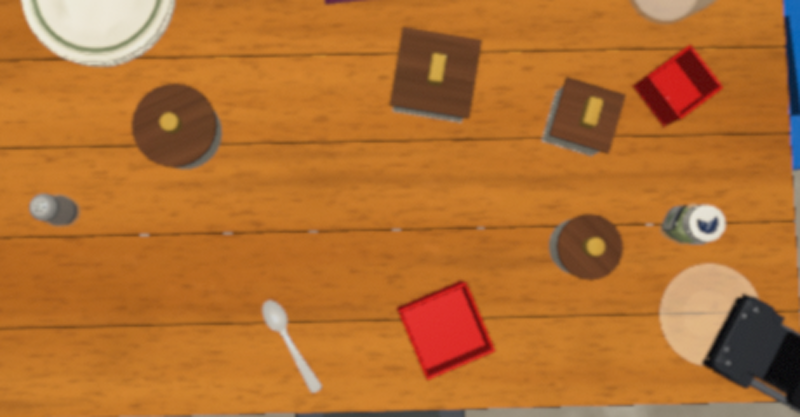

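The top view shows all four lids flat on their own canisters: (175,125), (435,70), (585,115) and (588,245). The shaker and jar are unmoved. Plate tops read 73 to 74 mm, as a closed lid should, with under 0.3° tilt. Handing in.

```bash
python3 -c "
from workcell import manip
print(manip.hand_in())"
```

```text
the job is handed in; nothing more can be done
None
```

All four lids are on their matching white canisters, flat, knob up and with the square ones aligned, the shaker and jar undisturbed, and the job was handed in at about 27 s.

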